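# Crack open the drying box

### The job

A thin-walled amber glass vial with a red cap has been left standing on the lid of the drying box. Grip the vial gently, with no more than about 15 N, keep it upright and set it down softly in the wide empty pocket of the white foam block, leaving the two tubes and the specimen cup alone. Then take the lid by its black knob, pull it up until the sticky seal lets go without letting it fly open, and finish while still holding it slightly ajar, its front edge raised about 40 mm (stay between 25 and 60 mm): do not let go at the end.

Things in the scene. Friction and masses are not known exactly. Their poses are not given: they have to be found in the camera images.
- drybox: Clear plastic drying box, fixed to the bench, 200 (x) x 180 (y) x 85 mm high, closed by a flat teal hinged lid. Origin: centre of its underside, on the bench; z up, -x its front (knob side), +x its hinge side. The hinge line is parallel to the box's y axis, 100 mm along +x and 88 mm up. The closed lid's flat top is 98 mm above the bench. The box carries the lid.
- lid (a joint): Lid angle in rad: 0 shut, growing as the front (knob) edge rises; stop at 1.3. The front edge is 202 mm from the hinge: 0.2 rad lifts it 40 mm. Lid 0.35 kg, falls shut if let go. The sticky gasket resists with some 15 N at the knob for the first 4 mm of lift, then the pull suddenly drops to the lid's weight, 2 N. The knob is smooth: a firm grip, some 30 N, is right.
- lid_knob (a point): Point to grip on the black knob of the lid: on the knob's vertical centre line, 22 mm above the lid's top. The knob is a straight block 22 x 22 mm, 36 mm tall, square with the box, standing on the lid 178 mm from the hinge line, mid-width. It tips and moves with the lid.
- vial: Amber glass vial with red cap, a cylinder 29 mm in diameter and 80 mm tall in all (the cap is the upper 22 mm, same diameter), 50 g, standing on the lid. Origin: centre of its underside; z up. The glass breaks at about 20 N of grip per finger.
- block: White foam block, fixed to the bench, 110 (x) x 190 (y) x 45 mm high; origin: centre of its underside, z up. Round holes 25 mm deep in its top: one wide empty pocket, diameter 37 mm, on the -y half (55 mm from the centre), and two narrow ones holding tubes, 58 mm from the centre along +y and 27 mm either side along x.
- pocket (a point): Centre of the floor of the wide empty pocket, 20 mm above the bench and 25 mm below the block's top; axes as the block's.
- tube_a: Bystander: sample tube with a purple cap, 17 mm across, 80 mm tall, standing in a narrow hole of the foam block. Origin: centre of its underside.
- tube_b: Bystander: the same tube with a blue cap, in the other narrow hole.
- cup: Bystander: white specimen cup with a yellow lid, 60 mm across, 59 mm tall, standing on the bench nearer the robot than the box and block. Origin: centre of its underside.
Mind the look-alikes: they are no part of the job. What is meant by the vial is not green, and is the smaller of those in its own colour.

How it is judged:
On the way, in this order (a step that is already met when the one before it is completed fails the run):
1. the vial stands upright in the wide pocket, released, with the lid still shut (horizontal distance between vial and pocket below 0.008 m and z of vial in the frame of pocket below 0.008 m and angle between vial's own z axis and vertical below 0.15 rad and contact force between the fingers and vial below 0.1 N and linear speed of vial below 0.03 m/s and value of joint lid below 0.05 rad), for 0.2 s.
2. the seal is broken and the lid stands ajar (value of joint lid above 0.115 rad), for 0.2 s.
At the end, for the whole second after the job is handed in: The fingers hold the lid still between 0.115 and 0.31 rad (front edge 23 to 61 mm up), pressing on it with over 0.5 N; the vial stands released at rest in the wide pocket, within 8 mm of its centre, its foot within 8 mm of the pocket floor and within 0.15 rad of upright (value of joint lid between 0.115 and 0.31 rad and velocity of joint lid between -0.05 and 0.05 rad/s and contact force between the fingers and drybox above 0.5 N and horizontal distance between vial and pocket below 0.008 m and z of vial in the frame of pocket below 0.008 m and angle between vial's own z axis and vertical below 0.15 rad and contact force between the fingers and vial below 0.1 N and linear speed of vial below 0.03 m/s); the arm keeps its last pose, push and grip.
It fails at once if the vial is squeezed by more than 40 N in all (20 N a finger) (contact force between the fingers and vial above 40 N).
It fails at once if the vial is tipped by more than 0.6 rad (angle between vial's own z axis and vertical above 0.6 rad).
It fails at once if the vial is jammed or dropped hard into the foam (over 35 N) (contact force between vial and block above 35 N).
It fails at once if the lid flies open past 0.42 rad (value of joint lid above 0.42 rad).
It fails at once if a tube or the cup is disturbed by more than 25 mm (distance of any of tube_a, tube_b, cup from where it was at the start of the episode above 0.025 m).
It also fails if it takes over 54 s, if anything falls off the work surface, if the arm or the gripper's body presses on something with over 40 N, if the wrist force passes 120 N, or if a joint passes its speed limit or range.

### The arm

A 6-joint arm with a two-finger parallel gripper is mounted at the origin on the work surface. World frame = base frame: x ahead of the robot, y to its left, z up, the work surface at z = 0. Lengths are in m, angles in rad, forces in N, time in s.
With the tool pointing down it reaches from about 0.3 to 0.775 m from the base axis. Payload 14.6 kg.
Tool frame: the origin (TCP) lies on the centre line of the jaws, within the pads' length; the fingertips stand 17 mm ahead of it and the grasp point (between the pads) lies 2 mm behind it; z points along the fingers, y is the line along which they close (so a half turn about z gives the same grasp; the last joint's range is limited). The gripper opens to 85 mm and grips with 20 to 120 N. Pads are 22 mm wide; open, the fingers measure 114 mm over their backs; the gripper's body (76 mm by 85 mm) begins 54 mm behind the grasp point. The pads swing forward as they close: fully open they stand 13 mm farther back than shut.
Start: joints at [1.122, 0.3, 1.521, -0, 1.321, -0.067], TCP at [0.205, 0.51, 0.248] pointing down, gripper open.
Joint ranges: [-3.03, 3.03], [-0.79, 2.21], [0.23, 2.52], [-1.04, 4.18], [0, 3.07], [-2.55, 2.55]. Speed limits (rad/s): [2.22, 2.22, 2.57, 3.14, 3.14, 3.14].

### API

Orientations are given as a rotation vector (axis times angle).
In Python, from cell import sense, vision, job gives the robot as it stands. The module is installed in compiled form; this text tells all that it offers.
- The arm moves only by the tool carry_out, never from a script. Its argument "deltas" is text: rows parted by semicolons, each of 7 numbers parted by spaces: the shift along the tool's x, y, z in cm, then the turn, a rotation vector about the tool's x, y, z in degrees, then the closure, from -1 (fully open) to 1 (shut). In form: x y z rx ry rz fingers; .... A call has 1 to 12 rows; each row shifts and turns the commanded pose from where the row before left it, along the tool's axes as they then stand; what a row does not reach is not made up. A row lasts 1/12 s, in which the tool goes at most 41.7 mm and 7.16 degrees, less where a joint would pass 70% of its speed; a pose out of reach is approached as far as the arm can. A call is refused whole if a number of a shift passes 4.17 or a number of a turn 7.16, either way. A call with a gripper value outside its range is refused whole. The fingers move at their own pace and stop on an object; the grip force is fixed at half the most. Time passes only in rows, so rows that do not move let the fingers close. It gives the time, the measured TCP pose, the force, the opening and the grip force at its end, in the units of the state.
- sense(): the state, without advancing time (a new reading comes with each control period).
- vision.read_camera(name): name is "side" or "top" or "wrist"; returns the picture (420x560x3 uint8, red, green, blue); there is no depth.
- vision.camera_params(name): a dict with "mtx" (3x3 intrinsics, pixels), "R" (3x3) and "t" (3): a world point X has camera coordinates R X + t. Camera axes: x right, y down, z forward; pixel columns grow to the right and rows downward; lengths in m; the calibration is good to about 2 mm. The wrist camera is an equidistant fisheye: a pixel r from the principal point sees the ray r / f radians off the axis. A picture is of the moment at which its call begins: read the wrist's pose just before it. camera_params takes no time and is no camera call; for the wrist camera it gives the pose at the moment of the call.
- job.finish_job(): hands the job in; it is judged then, once.
The state is a dict: "time": time; "qpos": joint angles; "joint_vel": joint speeds; "joint_torque": joint torques, N m; "eef_pos": TCP position; "ee_rot": TCP orientation; "ft_force": force on the tool from outside, world axes, zero at the start; "wrist_torque": the same for the moment, N m; "gripper_width": opening from 0.0 (shut) to 1.0 (fully open); "finger_force": force on a finger pad.
Only numpy, scipy, OpenCV 4.12 (cv2) and the standard library are available. Lean on these libraries where they do the work, as an engineer would, in place of code of your own. Each camera call takes 0.05 s, during which the arm holds its last target. There are 200 camera calls.

## Working session

There is one attempt and no reset: what is moved stays moved. The work goes in short steps, Python scripts to look and compute and a tool call to move; the robot and the scene stay as the last step left them, time stands still between calls to the robot, and variables do not carry over. Pictures are saved under pics/ and viewed, at most 10 in all, crops included, and the job is handed in when it is done.

Besides the shell and the picture viewer there is one more tool, called after ">>>" by a JSON object that holds its "method" and its "body". carry_out: Moves the arm, as the interface text tells. Its arguments: {"type":"object","properties":{"deltas":{"type":"string"}},"required":["deltas"]}

```bash
mkdir -p pics; python3 - <<'E'
from cell import sense,vision
import cv2,numpy as np
s=sense();print({k:np.round(v,3).tolist() for k,v in s.items()})
for n in("top","side"):
    im=vision.read_camera(n);cv2.imwrite(f"pics/{n}0.png",im[:,:,::-1]);p=vision.camera_params(n)
    print(n,np.round(p["mtx"],1).tolist(),np.round(p["R"],4).tolist(),np.round(p["t"],4).tolist())
E
```

```text
{'time': 0.0, 'qpos': [1.122, 0.3, 1.522, -0.0, 1.321, -0.067], 'joint_vel': [0.001, -0.001, -0.0, -0.001, -0.001, -0.0], 'joint_torque': [-0.003, -54.351, -36.178, -0.0, 0.004, 0.0], 'eef_pos': [0.205, 0.51, 0.248], 'ee_rot': [-0.596, -3.084, 0.002], 'ft_force': [-0.8, -0.81, -0.971], 'wrist_torque': [-0.007, -0.007, 0.012], 'finger_force': 0.0, 'gripper_width': 1.002}
top [[431.4, 0.0, 276.9], [0.0, 431.4, 213.4], [0.0, 0.0, 1.0]] [[0.0215, -0.9997, 0.0074], [-0.9936, -0.0222, -0.1111], [0.1112, -0.005, -0.9938]] [-0.0528, 0.5455, 0.8162]
side [[439.1, 0.0, 278.3], [0.0, 439.1, 210.2], [0.0, 0.0, 1.0]] [[-0.9644, -0.2636, 0.0202], [-0.1443, 0.4607, -0.8757], [0.2216, -0.8475, -0.4824]] [0.5295, 0.1986, 0.8302]
```

View pics/top0.png

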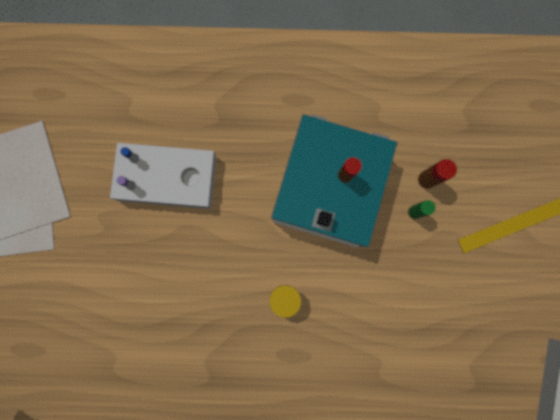

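View pics/side0.png

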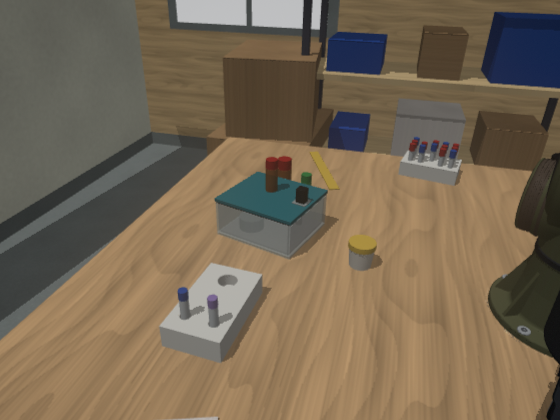

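The red-capped candidates in the top view are one on the lid at (350,165), one on the bench at (440,172), and a green vial at (422,209). The one on the lid, smaller and not green, fits. I'll confirm it in a crop and measure.

```bash
cat > h.py <<'E'
import numpy as np,cv2
from cell import sense,vision
def ray(n,uv,z,p=None):
    p=p or vision.camera_params(n);R,t=np.array(p["R"]),np.array(p["t"])
    d=R.T@np.linalg.solve(p["mtx"],[*uv,1.]);c=-R.T@t
    return c+d*(z-c[2])/d[2]
def proj(n,X):
    p=vision.camera_params(n);q=np.array(p["mtx"])@(np.array(p["R"])@X+p["t"]);return q[:2]/q[2]
def blobs(m,amin=25):
    n,l,s,c=cv2.connectedComponentsWithStats(m.astype(np.uint8));return [(s[i].tolist(),c[i].round(1).tolist(),(l==i)) for i in range(1,n) if s[i][4]>=amin]
E
python3 - <<'E'
from h import *
im=cv2.imread("pics/top0.png");sd=cv2.imread("pics/side0.png")
a=cv2.resize(im[100:260,260:480],None,fx=2.5,fy=2.5,interpolation=cv2.INTER_CUBIC)
b=cv2.resize(sd[140:260,200:350],None,fx=2.5,fy=2.5,interpolation=cv2.INTER_CUBIC)
o=np.zeros((600,750,3),np.uint8)[:, :];o=np.zeros((max(len(a),len(b))+0,550+0,3),np.uint8)
c=cv2.resize(im[135:215,100:225],None,fx=1.7,fy=1.7)
o=np.zeros((600,800,3),np.uint8);o[:400,:550]=a;o[300:600,425:800]=b;o[410:410+len(c),:c.shape[1]]=c
cv2.imwrite("pics/crop.png",o)
for n,I in(("top",im),("side",sd)):
    h=cv2.cvtColor(I,cv2.COLOR_BGR2HSV);H,S,V=[h[...,i].astype(int) for i in range(3)]
    ms=dict(red=((H<5)|(H>174))&(S>170)&(V>90),teal=(abs(H-92)<10)&(S>120),yellow=(abs(H-24)<5)&(S>200)&(V>130),dark=(V<45),white=(S<40)&(V>150),purple=(abs(H-130)<12)&(S>50)&(V>60))
    for k,m in ms.items():
        for s,c,l in blobs(m):
            e=''
            if k in('teal','white') and s[4]>400:
                cn=max(cv2.findContours(l.astype(np.uint8),0,1)[0],key=cv2.contourArea);e=np.round(cv2.approxPolyDP(cv2.convexHull(cn),5,True)[:,0]).tolist()
            if s[0]<450 and s[1]<330 and s[1]>90 and s[4]<15000:print(n,k,s,c,e)
E
```

```text
top red [344, 158, 16, 16, 192] [352.1, 165.8] 
top red [436, 160, 20, 19, 286] [445.8, 168.8] 
top teal [273, 116, 123, 130, 9650] [334.4, 179.2] [[303, 116], [395, 143], [367, 245], [273, 217]]
top yellow [271, 287, 30, 29, 670] [285.1, 301.0] 
top dark [339, 173, 17, 10, 71] [344.8, 177.7] 
top dark [318, 212, 13, 14, 145] [324.3, 218.8] 
top white [0, 122, 68, 115, 5398] [27.8, 182.1] [[39, 122], [67, 215], [0, 236], [0, 135]]
top white [111, 143, 102, 62, 4257] [164.7, 173.8] [[118, 143], [212, 151], [206, 204], [111, 196]]
top white [0, 225, 52, 30, 890] [27.8, 241.1] [[50, 226], [50, 247], [0, 253], [1, 241]]
top purple [117, 176, 11, 9, 68] [121.9, 180.6] 
side red [266, 157, 12, 5, 40] [271.4, 159.4] 
side red [279, 157, 12, 5, 53] [284.4, 159.0] 
side teal [252, 188, 47, 33, 937] [275.9, 203.7] [[298, 207], [289, 220], [252, 208], [253, 194], [293, 189]]
side dark [296, 186, 12, 17, 173] [301.3, 194.3] 
side white [401, 151, 61, 21, 252] [429.7, 163.3] 
side white [159, 263, 103, 80, 3416] [212.9, 301.9] [[261, 274], [219, 342], [159, 326], [211, 263]]
side purple [328, 136, 16, 13, 109] [335.8, 143.4] 
side purple [207, 295, 10, 14, 93] [211.4, 300.7]
```

View pics/crop.png

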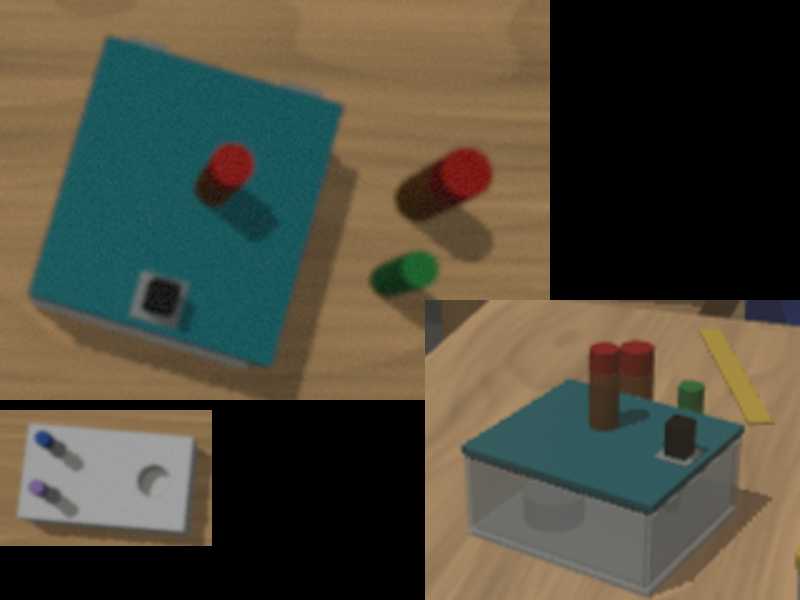

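The crop confirms it. The amber vial with the red cap on the lid (top cap at 352,166) is the smaller of the two amber ones, the bigger one stands on the bench, and the third is green. Now the 3D positions.

```bash
python3 - <<'E'
from h import *
r=lambda v:np.round(np.array(v)*1000,1).tolist()
c=ray("top",(352.1,165.8),.178);print("vial top",r(c),"side",r(ray("side",(271.4,159.4),.178)), "px/side cap center expected",proj("side",c))
print("big",r(ray("top",(445.8,168.8),.1)))
L=[ray("top",u,.098) for u in((303,116),(395,143),(367,245),(273,217))]
for p in L:print("lid",r(p))
L=np.array(L);e=[np.linalg.norm(L[i]-L[i-3]) for i in range(4)];print("edges",r(e))
ctr=L.mean(0);front=(L[2]+L[3])/2;back=(L[0]+L[1])/2;ax=back-front;th=np.arctan2(ax[1],ax[0]);sd=L[1]-L[0];print("ctr",r(ctr),"yaw",th, "side yaw",np.arctan2(sd[0],-sd[1])*-1)
k=ray("top",(324.3,218.8),.134);print("knob",r(k))
u=np.array([np.cos(th),np.sin(th)]);v=np.array([-u[1],u[0]])
d=(ctr-k)[:2];print("knob rel ctr along,across",d@u,d@v); d=(c-k)[:2];print("vial rel knob",d@u,d@v)
B=[ray("top",q,.045) for q in((118,143),(212,151),(206,204),(111,196))]
for p in B:print("blk",r(p))
B=np.array(B);print("edges",r([np.linalg.norm(B[i]-B[i-3]) for i in range(4)]))
bc=B.mean(0);y=((B[0]+B[3])-(B[1]+B[2]));print("bc",r(bc),"yaw",np.arctan2(-y[0],y[1]));y/=np.linalg.norm(y)
pk=bc-.055*y;print("pocket",r(pk),proj("top",pk),proj("side",pk))
im=cv2.imread("pics/top0.png");g=im[150:205,170:215].max(2);
S=[ray("side",q,.045) for q in((261,274),(211,263))];print("side blk corners",[r(s) for s in S])
h=cv2.cvtColor(im,cv2.COLOR_BGR2GRAY);print(h[160:194:2,174:206:2])
print("cup",r(ray("top",(285.1,301),.059)),"purple",r(ray("top",(121.9,180.6),.1)))
E
```

```text
vial top [611.4, -161.8, 178.0] side [611.6, -154.9, 178.0] px/side cap center expected [272.30015624 158.32211172]
big [627.6, -347.3, 100.0]
lid [721.6, -85.0, 98.0]
lid [674.4, -255.3, 98.0]
lid [485.6, -203.3, 98.0]
lid [532.3, -33.6, 98.0]
edges [176.8, 195.8, 176.0, 196.2]
ctr [603.5, -144.3, 98.0] yaw -0.266736986521482 side yaw 0.2706970399326263
knob [527.4, -122.1, 134.0]
knob rel ctr along,across 0.07921060575189738 -0.0014001041916480428
vial rel knob 0.09146917056033474 -0.01621201916354926
blk [676.7, 273.5, 45.0]
blk [665.0, 88.9, 45.0]
blk [560.1, 96.5, 45.0]
blk [571.6, 280.4, 45.0]
edges [184.9, 105.2, 184.3, 105.4]
bc [618.3, 184.8, 45.0] yaw -0.0627586033455809
pocket [614.9, 130.0, 45.0] [189.91872382 175.69792203] [227.32671773 278.72925146]
side blk corners [[558.0, 97.4, 45.0], [664.4, 91.8, 45.0]]
[[161 159 157 159 158 160 157 159 158 159 161 161 159 159 159 162]
 [159 160 160 160 159 159 159 160 160 159 159 156 160 160 159 159]
 [161 159 159 159 161 157 158 158 159 161 160 159 160 159 158 161]
 [158 160 161 158 159 161 155 146 145 147 153 157 160 159 160 160
[... 227 characters left out ...]
8 102 106 109 121 140 141 147 154 159 161]
 [159 163 159 128  85  98 105 105 118 148 159 162 159 157 161 160]
 [160 161 159 136  90 102 106 108 141 157 159 157 159 158 157 159]
 [158 160 156 145 101 102 106 119 154 160 160 160 157 158 157 162]
 [158 158 157 152 129 107 109 135 157 159 162 156 156 159 158 157]
 [159 160 159 160 154 134 118 142 160 159 157 156 159 161 159 157]
 [161 160 159 160 158 157 152 151 153 158 157 161 159 159 158 157]
 [160 158 160 160 158 158 159 160 158 160 157 160 159 158 160 159]
 [159 162 160 155 162 158 159 160 160 159 160 160 160 161 160 160]
 [160 159 159 160 158 162 159 158 162 161 160 159 158 159 160 157]]
cup [380.2, -59.5, 59.0] purple [592.2, 241.5, 100.0]
```

```bash
cat >> h.py <<'E'
from scipy.spatial.transform import Rotation as Ro
def togo(X,R=None):
    s=sense();R=Ro.from_rotvec(s["ee_rot"]) if R is None else R
    d=R.inv().apply(np.array(X)-s["eef_pos"])*100
    print("cm",d.round(2),"yaw y",np.degrees(np.arctan2(*R.as_matrix()[[1,0],1])).round(2),"tilt",R.as_matrix()[:,2].round(3));return d
E
python3 - <<'E'
from h import *
R=Ro.from_rotvec(sense()["ee_rot"]);togo([.611,-.162,.26],R)
y=np.degrees(np.arctan2(*R.as_matrix()[[1,0],1]));R2=Ro.from_euler('z',74.6-y,degrees=True)*R;print(togo([.611,-.162,.26],R2)/20)
E
```

```text
cm [-62.74 -47.25  -1.18] yaw y 68.12 tilt [-0.    -0.001 -1.   ]
cm [-57.01 -54.02  -1.17] yaw y 74.6 tilt [-0.    -0.001 -1.   ]
[-2.85040518 -2.70123548 -0.05843175]
```

>>> {"method": "carry_out", "body": {"deltas": "0 0 0 0 0 -6.48 -1; -1.4 -1.3 -0.1 0 0 0 -1; -2.6 -2.5 -0.1 0 0 0 -1; -2.6 -2.5 -0.1 0 0 0 -1; -2.6 -2.5 -0.1 0 0 0 -1; -2.6 -2.5 -0.1 0 0 0 -1; -2.6 -2.5 0 0 0 0 -1; -2.6 -2.5 0 0 0 0 -1; -2.6 -2.5 0 0 0 0 -1; -2.6 -2.5 0 0 0 0 -1; -2.6 -2.5 0 0 0 0 -1; -2.6 -2.5 0 0 0 0 -1"}}

```text
time: 1.1
eef_pos: [0.3997, 0.1824, 0.2532]
ee_rot: [-0.421, -3.113, 0.0]
ft_force: [0.2, 0.2, -0.3]
gripper_width: 1.006
finger_force: 0.0
```

>>> {"method": "carry_out", "body": {"deltas": "-2.6 -2.5 -0.1 0 0 0 -1; -2.6 -2.5 -0.1 0 0 0 -1; -2.6 -2.5 -0.1 0 0 0 -1; -2.6 -2.5 -0.1 0 0 0 -1; -2.6 -2.5 -0.1 0 0 0 -1; -2.6 -2.5 0 0 0 0 -1; -2.6 -2.5 0 0 0 0 -1; -2.6 -2.5 0 0 0 0 -1; -1 -1 0 0 0 0 -1; 0 0 0 0 0 0 -1; 0 0 0 0 0 0 -1"}}

```text
time: 2.02
eef_pos: [0.5535, -0.0764, 0.2576]
ee_rot: [-0.422, -3.112, -0.0]
ft_force: [-0.2, 0.4, 0.4]
gripper_width: 0.994
finger_force: 0.0
```

```bash
python3 - <<'E'
from h import *
s=sense();print(s["eef_pos"],s["time"],s["ft_force"]);togo([.611,-.162,.26])
p=vision.camera_params("wrist");im=vision.read_camera("wrist");cv2.imwrite("pics/w1.png",im[:,:,::-1])
np.save("w1.npy",p,allow_pickle=True);print(p)
E
```

```text
[ 0.55352788 -0.07641866  0.25764997] 2.0167 [-0.19156388  0.40405161  0.35079679]
cm [-7.82 -6.72 -0.25] yaw y 74.54 tilt [-0.001  0.    -1.   ]
{'mtx': array([[325.1922621 ,   0.        , 280.7539436 ],
       [  0.        , 325.1922621 , 208.89595884],
       [  0.        ,   0.        ,   1.        ]]), 'R': array([[ 2.66979619e-01,  9.63702174e-01, -4.73390863e-05],
       [ 9.23572131e-01, -2.55848148e-01,  2.85580539e-01],
       [ 2.75202475e-01, -7.62879045e-02, -9.58354712e-01]]), 't': array([-0.07283257, -0.57001064,  0.23123749])}
```

View pics/w1.png

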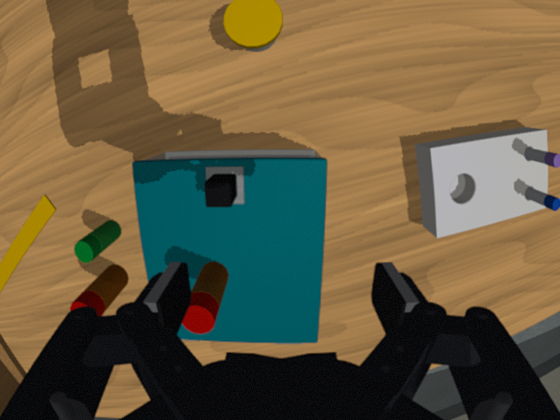

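The wrist view shows the vial cap at (199,317), knob top at about (221,190) and pocket at (462,188). I'll cast the fisheye rays as a cross-check.

```bash
cat >> h.py <<'E'
def fray(p,uv,z):
    m=p["mtx"];f=m[0,0];d=np.array([uv[0]-m[0,2],uv[1]-m[1,2]]);r=np.hypot(*d);a=r/f
    v=np.array([*(d/max(r,1e-9)*np.sin(a)),np.cos(a)]);R=p["R"];c=-R.T@p["t"];w=R.T@v
    return c+w*(z-c[2])/w[2]
def masks(im):
    h=cv2.cvtColor(im,cv2.COLOR_BGR2HSV);return [h[...,i].astype(int) for i in range(3)]
E
python3 - <<'E'
from h import *
p=np.load("w1.npy",allow_pickle=True).item();im=cv2.imread("pics/w1.png");H,S,V=masks(im)
r=lambda v:np.round(np.array(v)*1000,1).tolist()
m=((H<5)|(H>174))&(S>170)&(V>150)
for s,c,l in blobs(m):print("red",s,c,r(fray(p,c,.178)))
for s,c,l in blobs((abs(H-92)<12)&(S>120)&(V>40),800):
    cn=max(cv2.findContours(l.astype(np.uint8),0,1)[0],key=cv2.contourArea);q=cv2.approxPolyDP(cv2.convexHull(cn),6,True)[:,0]
    print("teal",q.tolist(),[r(fray(p,x,.098)) for x in q])
# knob: dark, top face crop values
print(V[166:212:3,200:246:3])
# block corners and pocket
for s,c,l in blobs((S<45)&(V>120),3000):
    cn=max(cv2.findContours(l.astype(np.uint8),0,1)[0],key=cv2.contourArea);q=cv2.approxPolyDP(cv2.convexHull(cn),4,True)[:,0]
    print("blk",q.tolist(),[r(fray(p,x,.045)) for x in q])
g=V[166:212:2,442:484:2];print(g)
print("pk",r(fray(p,(462,188),.045)),"wrist cam",r(-p["R"].T@p["t"]))
E
```

```text
teal [[324, 159], [316, 341], [179, 338], [148, 279], [133, 163]] [[530.1, -31.3, 98.0], [724.0, -84.0, 98.0], [683.2, -235.7, 98.0], [601.8, -237.7, 98.0], [483.0, -204.2, 98.0]]
[[ 61  64  60  61  61  62  62  61  63  63  64  63  63  65  64  63]
 [ 62  63  77  79  81  82  81  79  82  81  81  80  81  81  77  64]
 [ 65  63  80  82  84  80  80  80  81  79  78 102  80  82  78  62]
 [ 64  63  76  78  43   6   9   5   5   8   1   3  84 103  96  81]
 [ 62  63  72  34   9   5   6   5   9   2   6   7  78 124 119 100]
 [ 62  64  20   9  13   8   7  10   9   9   5   5  76 125 120  99]
 [ 64  60  10  13  13  13  17  14  17  21  12   9  69 128 122  98]
 [ 63  63  13  12  14  17  15  21  17  24  14   6  61 125 119 100]
 [ 97  63  17  20  15  24  20  21  20  18  15  14  57 129 126 101]
 [102 100  15  23  19  19  19  21  19  19  16  19  51 126 123 100]
 [ 97 100  26  22  19  17  15  19  21  22  18   6  75 122 122 100]
 [ 99 102  32  22  22  21  18  20  24  18  16  19 120 122 124  98]
 [100 100  34  17  20  21  17  23  17  19  12  79 125 124 126  99]
 [100 101  52  11  18  17  16  15  20  15  23  99
[... 1696 characters left out ...]
0 182
  181 179 180]
 [182 183 182 183 181 121  86  81  79  77  80  82  81  81 107 167 183 180
  181 179 179]
 [183 181 184 182 183 164  94  72  74  76  78  76  79 108 157 183 181 181
  179 180 180]
 [182 182 182 182 183 184 167 117  82  78  81 102 132 171 183 181 180 178
  180 179 177]
 [183 182 182 183 182 182 184 182 171 156 159 174 181 182 180 179 178 178
  179 178 180]
 [183 183 183 183 182 184 181 183 183 182 180 182 181 181 181 179 179 181
  180 179 179]
 [182 182 182 180 181 182 183 181 181 181 180 181 181 179 181 180 181 180
  177 179 178]
 [183 182 182 183 181 181 181 180 179 180 182 180 180 180 180 178 180 180
  178 179 180]]
pk [612.4, 130.5, 45.0] wrist cam [482.3, -58.0, 384.4]
```

>>> {"method": "carry_out", "body": {"deltas": "-2 -1.7 0 0 0 0 -1; -2 -1.7 0 0 0 0 -1; -2 -1.7 0 0 0 0 -1; -1.8 -1.6 0 0 0 0 -1; 0 0 0 0 0 0 -1; 0 0 0 0 0 0 -1"}}

```text
time: 2.57
eef_pos: [0.611, -0.1609, 0.2579]
ee_rot: [-0.42, -3.113, -0.0]
ft_force: [0.3, -0.4, 0.1]
gripper_width: 1.0
finger_force: 0.0
```

```bash
python3 - <<'E'
from h import *
p=vision.camera_params("wrist");im=vision.read_camera("wrist")[:,:,::-1].copy();cv2.imwrite("pics/w2.png",im);H,S,V=masks(im)
r=lambda v:np.round(np.array(v)*1000,1).tolist()
m=((H<6)|(H>172))&(S>150)&(V>60)
for s,c,l in blobs(m,60):
    v=V[l];t=l&(V>np.percentile(v,60)*.85);b=max(blobs(t,20),key=lambda b:b[0][4]);q=cv2.findContours(b[2].astype(np.uint8),0,1)[0][0]
    e=cv2.fitEllipse(q);print("red",s,c,"V",np.percentile(v,[10,50,90]),"ell",np.round(e[0],1),np.round(e[1],1),r(fray(p,e[0],.178)))
c=(V[300:312].mean(),);print(togo([.611,-.162,.26]))
E
```

```text
red [260, 200, 42, 47, 1429] [279.8, 224.4] V [ 69.8 149.  152. ] ell [279.8 229.7] [30.8 41.6] [613.1, -163.5, 178.0]
red [100, 234, 40, 41, 1055] [119.3, 255.1] V [ 69. 143. 145.] ell [114.3 258.5] [25.2 33.4] [603.5, -293.7, 178.0]
cm [-0.06 -0.16 -0.18] yaw y 74.65 tilt [-0.  0. -1.]
[-0.05908019 -0.15751347 -0.18132951]
```

View pics/w2.png

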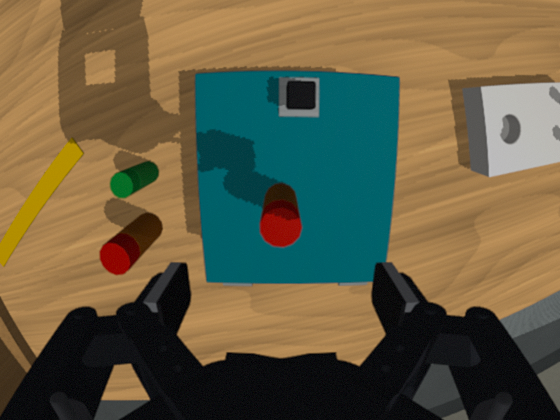

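Vial is centred between the jaws (cap ellipse at 279.8,229.7), at about (0.6125,-0.163). I'll descend and part-close.

>>> {"method": "carry_out", "body": {"deltas": "-0.17 -0.08 1.4 0 0 0 -1; 0 0 2.6 0 0 0 -1; 0 0 2.6 0 0 0 -1; 0 0 2.4 0 0 0 -1; 0 0 1.2 0 0 0 -1; 0 0 0.6 0 0 0 -0.3; 0 0 0 0 0 0 0; 0 0 0 0 0 0 0; 0 0 0 0 0 0 0.1; 0 0 0 0 0 0 0.1; 0 0 0 0 0 0 0.1; 0 0 0 0 0 0 0.1"}}

```text
time: 3.62
eef_pos: [0.6127, -0.1629, 0.1509]
ee_rot: [0.421, 3.112, -0.0]
ft_force: [-0.3, -0.4, -0.3]
gripper_width: 0.45
finger_force: 0.0
```

>>> {"method": "carry_out", "body": {"deltas": "0 0 0 0 0 0 0.2; 0 0 0 0 0 0 0.2; 0 0 0 0 0 0 0.24; 0 0 0 0 0 0 0.24"}}

```text
time: 3.95
eef_pos: [0.6125, -0.1628, 0.1503]
ee_rot: [-0.421, -3.113, -0.0]
ft_force: [-0.4, -0.7, 0.8]
gripper_width: 0.383
finger_force: 0.0
```

>>> {"method": "carry_out", "body": {"deltas": "0 0 0 0 0 0 0.27; 0 0 0 0 0 0 0.28; 0 0 0 0 0 0 0.29; 0 0 0 0 0 0 0.29"}}

```text
time: 4.28
eef_pos: [0.6125, -0.1628, 0.1503]
ee_rot: [-0.421, -3.113, -0.0]
ft_force: [0.5, 0.6, 0.2]
gripper_width: 0.358
finger_force: 0.1
```

>>> {"method": "carry_out", "body": {"deltas": "0 0 0 0 0 0 0.3; 0 0 0 0 0 0 0.31; 0 0 0 0 0 0 0.31"}}

```text
time: 4.53
eef_pos: [0.6126, -0.1628, 0.1503]
ee_rot: [0.421, 3.113, 0.0]
ft_force: [0.1, 0.4, -0.1]
gripper_width: 0.349
finger_force: 0.2
```

>>> {"method": "carry_out", "body": {"deltas": "0 0 0 0 0 0 0.32; 0 0 0 0 0 0 0.32"}}

```text
time: 4.7
eef_pos: [0.6125, -0.1628, 0.1503]
ee_rot: [-0.421, -3.113, -0.0]
ft_force: [-0.1, 0.0, 0.3]
gripper_width: 0.34
finger_force: 1.4
```

>>> {"method": "carry_out", "body": {"deltas": "0 0 0 0 0 0 0.33; 0 0 0 0 0 0 0.33"}}

```text
time: 4.87
eef_pos: [0.6126, -0.1628, 0.1503]
ee_rot: [0.421, 3.113, -0.0]
ft_force: [0.1, 0.8, -0.1]
gripper_width: 0.335
finger_force: 7.8
```

>>> {"method": "carry_out", "body": {"deltas": "0 0 -0.2 0 0 0 0.33; 0 0 -0.6 0 0 0 0.33; 0 0 -1.2 0 0 0 0.33; 0 0 -1.6 0 0 0 0.33; 0 0 -1.6 0 0 0 0.33; 0 0 -1 0 0 0 0.33; 0 0 -0.3 0 0 0 0.33; 0 0 0 0 0 0 0.33"}}

```text
time: 5.53
eef_pos: [0.6128, -0.1629, 0.2164]
ee_rot: [0.421, 3.112, -0.001]
ft_force: [0.6, 0.1, -0.3]
gripper_width: 0.339
finger_force: 7.8
```

>>> {"method": "carry_out", "body": {"deltas": "0.2 0.8 0 0 0 0 0.33; 0.5 1.8 0 0 0 0 0.33; 0.7 2.6 0 0 0 0 0.33; 0.8 3 0 0 0 0 0.33; 0.8 3 0 0 0 0 0.33; 0.8 3 0 0 0 0 0.33; 0.8 3 0 0 0 0 0.33; 0.8 3 0 0 0 0 0.33; 0.8 3 0 0 0 0 0.33; 0.7 2.6 0 0 0 0 0.33; 0.5 1.6 0 0 0 0 0.33; 0.2 0.8 0 0 0 0 0.33"}}

```text
time: 6.53
eef_pos: [0.6133, 0.132, 0.2141]
ee_rot: [-0.417, -3.112, 0.0]
ft_force: [0.1, 0.4, -0.7]
gripper_width: 0.336
finger_force: 7.8
```

>>> {"method": "carry_out", "body": {"deltas": "0 0 0 0 0 0 0.33; 0 0 0 0 0 0 0.33; 0 0 0 0 0 0 0.33"}}

```text
time: 6.78
eef_pos: [0.6141, 0.1282, 0.215]
ee_rot: [-0.422, -3.113, 0.001]
ft_force: [-1.3, -0.7, -0.4]
gripper_width: 0.338
finger_force: 7.8
```

```bash
python3 - <<'E'
from h import *
s=sense();print(s["eef_pos"],s["time"],s["finger_force"]);togo([.6135,.1302,s["eef_pos"][2]])
p=vision.camera_params("wrist");np.save("w3.npy",p,allow_pickle=True);im=vision.read_camera("wrist")[:,:,::-1].copy();cv2.imwrite("pics/w3.png",im)
cv2.imwrite("pics/s3.png",vision.read_camera("side")[:,:,::-1]);cv2.imwrite("pics/t3.png",vision.read_camera("top")[:,:,::-1])
E
```

```text
[0.61414684 0.12821832 0.21499312] 6.7833 7.815473210066557
cm [ 0.12  0.17 -0.  ] yaw y 74.55 tilt [-0. -0. -1.]
```

View pics/w3.png

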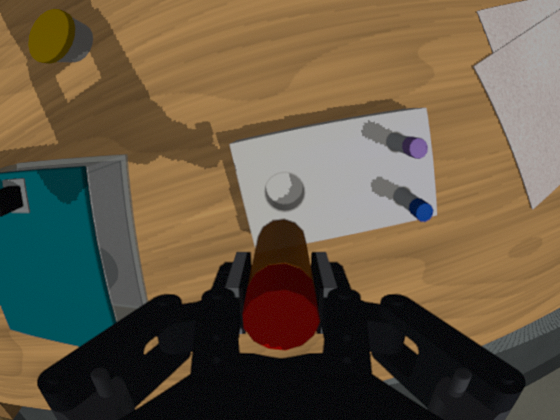

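Held vial is upright at col 281, and the pocket is visible at (285,191). I'll fit both.

```bash
python3 - <<'E'
from h import *
r=lambda v:np.round(np.array(v)*1000,1).tolist()
p=np.load("w3.npy",allow_pickle=True).item();im=cv2.imread("pics/w3.png");H,S,V=masks(im)
m=((H<6)|(H>172))&(S>150)&(V>60)
for s,c,l in blobs(m,500):
    t=l&(V>np.percentile(V[l],60)*.85);b=max(blobs(t,20),key=lambda b:b[0][4]);q=cv2.findContours(b[2].astype(np.uint8),0,1)[0][0]
    e=cv2.fitEllipse(q);print("cap",np.round(e[0],1),np.round(e[1],1),r(fray(p,e[0],.2427)))
# block top corners
w=(S<45)&(V>110)
b=max(blobs(w[:260,200:450],2000),key=lambda b:b[0][4]);cn=max(cv2.findContours(b[2].astype(np.uint8),0,1)[0],key=cv2.contourArea)
q=cv2.approxPolyDP(cv2.convexHull(cn),4,True)[:,0]+[200,0];print("blk",[(x.tolist(),r(fray(p,x,.045))) for x in q])
# pocket wall + shade: pixels differing from top brightness
ref=np.median(V[160:180,300:340]);print(ref)
d=(abs(V-ref)>8)[165:216,258:316].astype(np.uint8);d=cv2.morphologyEx(d,cv2.MORPH_OPEN,np.ones((2,2)))
for s,c,l in blobs(d,100):
    q=cv2.convexHull(np.vstack([k for k in cv2.findContours(l.astype(np.uint8),0,1)[0]]));e=cv2.fitEllipse(q);x=np.array(e[0])+[258,165];print("pk",s,x.round(1),np.round(e[1],1),r(fray(p,x,.045)))
    Q=[fray(p,k+[258,165],.045)[:2] for k in q[:,0]];Q=np.array(Q,np.float32);print("world circ",r(cv2.minEnclosingCircle(Q)[0]),r(cv2.minEnclosingCircle(Q)[1]))
for n in("t","s"):
    im=cv2.imread(f"pics/{n}3.png");H,S,V=masks(im)
    for s,c,l in blobs(((H<6)|(H>172))&(S>160)&(V>60),30):print(n,s,c,r(ray({"t":"top","s":"side"}[n],c,.2427)))
E
```

```text
cap [280.2 319.4] [57.9 74. ] [612.3, 127.2, 242.7]
blk [([426, 109], [569.0, 284.0, 45.0]), ([435, 215], [677.2, 275.3, 45.0]), ([309, 242], [668.6, 140.7, 45.0]), ([254, 244], [656.1, 87.7, 45.0]), ([231, 143], [555.3, 95.8, 45.0])]
171.0
pk [7, 8, 42, 41, 863] [285.3 192.6] [40.7 42. ] [614.0, 131.3, 45.0]
world circ [614.3, 131.4] 20.0
t [432, 160, 24, 21, 383] [443.7, 170.0] [593.4, -286.7, 242.7]
s [278, 157, 13, 13, 116] [283.3, 162.2] [543.3, 3.5, 242.7]
s [225, 182, 7, 7, 35] [227.5, 185.2] [607.3, 129.4, 242.7]
```

>>> {"method": "carry_out", "body": {"deltas": "0 0.34 0.6 0 0 0 0.33; 0 0 1.4 0 0 0 0.33; 0 0 2 0 0 0 0.33; 0 0 2 0 0 0 0.33; 0 0 2 0 0 0 0.33; 0 0 1.6 0 0 0 0.33; 0 0 0.8 0 0 0 0.33; 0 0 0.4 0 0 0 0.33; 0 0 0 0 0 0 0.33; 0 0 0 0 0 0 0.33"}}

```text
time: 7.77
eef_pos: [0.6154, 0.1326, 0.1081]
ee_rot: [0.421, 3.112, 0.0]
ft_force: [-0.8, -0.1, -0.4]
gripper_width: 0.344
finger_force: 7.8
```

```bash
python3 - <<'E'
from h import *
s=sense();print(s["eef_pos"],s["time"],s["finger_force"],s["ft_force"])
im=vision.read_camera("wrist")[:,:,::-1].copy()[140:380,140:460];sd=vision.read_camera("side")[:,:,::-1][220:320,160:300]
o=np.zeros((480,800,3),np.uint8);o[:360,:480]=cv2.resize(im,(480,360));o[:220,484:792]=cv2.resize(sd,(308,220));cv2.imwrite("pics/w4.png",o)
E
```

```text
[0.61540479 0.13258167 0.10805249] 7.7667 7.809618003666401 [-0.8163374  -0.08601396 -0.35832986]
```

View pics/w4.png

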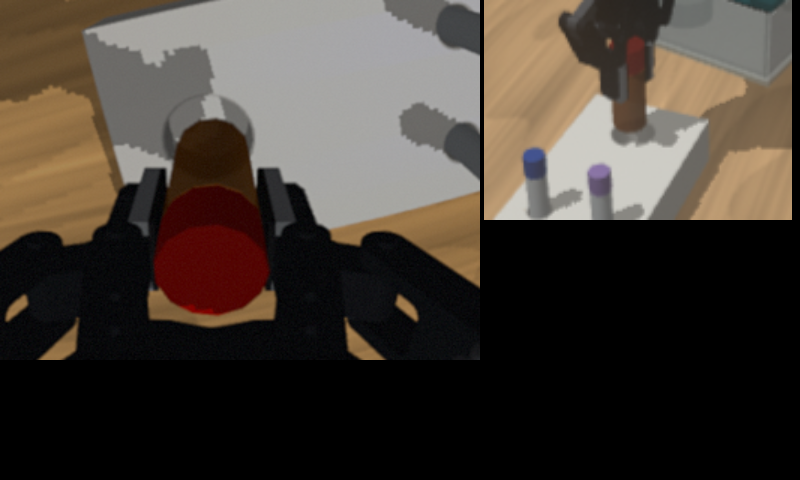

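Foot is over the pocket, about 1 mm to the right of centre. Slight correction, then down.

>>> {"method": "carry_out", "body": {"deltas": "0.08 -0.1 0 0 0 0 0.33; 0 0 0.5 0 0 0 0.33; 0 0 0.5 0 0 0 0.33; 0 0 0.3 0 0 0 0.33; 0 0 0 0 0 0 0.33"}}

```text
time: 8.28
eef_pos: [0.6136, 0.1317, 0.0932]
ee_rot: [-0.421, -3.112, 0.001]
ft_force: [0.1, 0.6, -0.3]
gripper_width: 0.332
finger_force: 7.8
```

>>> {"method": "carry_out", "body": {"deltas": "0 0 0.4 0 0 0 0.33; 0 0 0.5 0 0 0 0.33; 0 0 0.5 0 0 0 0.33; 0 0 0.3 0 0 0 0.33; 0 0 0.1 0 0 0 0.33; 0 0 0 0 0 0 0.33"}}

```text
time: 8.78
eef_pos: [0.6139, 0.1318, 0.0759]
ee_rot: [-0.421, -3.113, 0.0]
ft_force: [-0.3, -0.4, -0.4]
gripper_width: 0.337
finger_force: 7.8
```

>>> {"method": "carry_out", "body": {"deltas": "0 0 0.1 0 0 0 0.33; 0 0 0.1 0 0 0 0.33; 0 0 0.05 0 0 0 0.33; 0 0 0 0 0 0 0.33"}}

```text
time: 9.12
eef_pos: [0.614, 0.1318, 0.0738]
ee_rot: [-0.421, -3.113, 0.0]
ft_force: [0.1, 0.5, -0.5]
gripper_width: 0.337
finger_force: 7.8
```

>>> {"method": "carry_out", "body": {"deltas": "0 0 0.05 0 0 0 0.33; 0 0 0.05 0 0 0 0.33; 0 0 0 0 0 0 0.33"}}

```text
time: 9.37
eef_pos: [0.614, 0.1318, 0.0727]
ee_rot: [-0.421, -3.113, 0.0]
ft_force: [-0.7, 0.1, -1.1]
gripper_width: 0.334
finger_force: 7.8
```

>>> {"method": "carry_out", "body": {"deltas": "0 0 0.05 0 0 0 0.33; 0 0 0 0 0 0 0.33; 0 0 0 0 0 0 0.33"}}

```text
time: 9.62
eef_pos: [0.614, 0.1318, 0.0723]
ee_rot: [0.421, 3.113, 0.0]
ft_force: [0.1, -0.9, 0.3]
gripper_width: 0.339
finger_force: 7.8
```

>>> {"method": "carry_out", "body": {"deltas": "0 0 0 0 0 0 0.32; 0 0 0 0 0 0 0.31; 0 0 0 0 0 0 0.3; 0 0 0 0 0 0 0.28; 0 0 0 0 0 0 0.25; 0 0 0 0 0 0 0.2; 0 0 0 0 0 0 0.1; 0 0 0 0 0 0 0; 0 0 0 0 0 0 -0.2; 0 0 0 0 0 0 -0.2; 0 0 0 0 0 0 -0.2"}}

```text
time: 10.53
eef_pos: [0.614, 0.1318, 0.0723]
ee_rot: [0.421, 3.113, 0.0]
ft_force: [0.5, -1.1, 0.3]
gripper_width: 0.6
finger_force: 0.0
```

```bash
python3 - <<'E'
from h import *
r=lambda v:np.round(np.array(v)*1000,1).tolist()
p=vision.camera_params("wrist");im=vision.read_camera("wrist")[:,:,::-1].copy();H,S,V=masks(im)
for s,c,l in blobs(((H<6)|(H>172))&(S>150)&(V>60),500):
    t=l&(V>np.percentile(V[l],60)*.85);b=max(blobs(t,20),key=lambda b:b[0][4]);e=cv2.fitEllipse(cv2.findContours(b[2].astype(np.uint8),0,1)[0][0]);print("cap",r(fray(p,e[0],.1)))
sd=vision.read_camera("side")[:,:,::-1][200:320,150:310]
o=np.zeros((420,800,3),np.uint8);o[:360,:480]=cv2.resize(im[140:380,140:460],(480,360));o[:240,480:800]=cv2.resize(sd,(320,240));cv2.imwrite("pics/w5.png",o)
E
```

```text
cap [612.2, 131.2, 100.0]
```

View pics/w5.png

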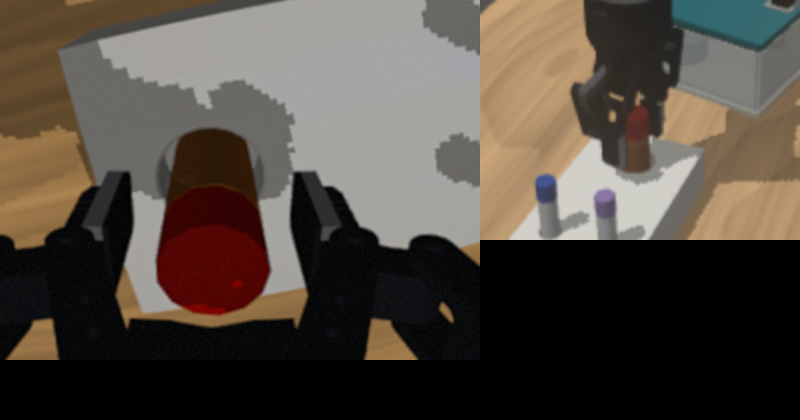

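Vial stands upright in the pocket, clear of both fingers. Retreat up and go above the knob.

>>> {"method": "carry_out", "body": {"deltas": "0 0 -0.5 0 0 0 -0.2; 0 0 -1.5 0 0 0 -0.2; 0 0 -2.5 0 0 0 -0.2; 0 0 -3 0 0 0 -0.2; 0 0 -3 0 0 0 -0.4; 0 0 -2.5 0 0 0 -0.4; 0 0 -1.4 0 0 0 -0.4; 0 0 -0.4 0 0 0 -0.4"}}

```text
time: 11.3
eef_pos: [0.6147, 0.1319, 0.2238]
ee_rot: [0.42, 3.109, 0.002]
ft_force: [0.3, -0.4, -0.1]
gripper_width: 0.704
finger_force: 0.0
```

>>> {"method": "carry_out", "body": {"deltas": "0.1 -1 0 0 0 0 -0.4; 0.1 -2.2 0 0 0 0 -0.4; 0.2 -3 0 0 0 0 -0.4; 0.2 -3.2 0 0 0 0 -0.4; 0.2 -3.4 0 0 0 0 -0.4; 0.2 -3.4 0 0 0 0 -0.4; 0.2 -3.4 0 0 0 0 -0.4; 0.1 -3 0 0 0 0 -0.4; 0.1 -2.4 0 0 0 0 -0.4; 0 -1.4 0 0 0 0 -0.4; 0 -0.4 0 0 0 0 -0.4; 0 0 0 0 0 0 -0.4"}}

```text
time: 12.3
eef_pos: [0.5286, -0.1237, 0.2192]
ee_rot: [-0.423, -3.111, -0.0]
ft_force: [-0.0, 0.1, 0.3]
gripper_width: 0.699
finger_force: 0.0
```

>>> {"method": "carry_out", "body": {"deltas": "0 0 0 0 0 0 -0.4; 0 0 0 0 0 0 -0.4"}}

```text
time: 12.47
eef_pos: [0.5294, -0.122, 0.2198]
ee_rot: [-0.419, -3.113, -0.0]
ft_force: [0.6, 1.0, 0.1]
gripper_width: 0.7
finger_force: 0.0
```

```bash
python3 - <<'E'
from h import *
r=lambda v:np.round(np.array(v)*1000,1).tolist()
s=sense();print(s["eef_pos"],s["time"],s["ft_force"])
p=vision.camera_params("wrist");im=vision.read_camera("wrist")[:,:,::-1].copy();cv2.imwrite("pics/w6.png",im);H,S,V=masks(im)
togo([.529,-.1235,s["eef_pos"][2]])
for s,c,l in blobs(V<45,150):
  if s[4]<4000:print("dark",s,c,r(fray(p,c,.134)))
q=cv2.findContours(((abs(H-92)<12)&(S>120)&(V>40)).astype(np.uint8),0,1)[0];q=cv2.approxPolyDP(cv2.convexHull(max(q,key=cv2.contourArea)),6,True)[:,0]
print([(x.tolist(),r(fray(p,x,.098))) for x in q])
for n in("top","wrist"):pass
t=vision.read_camera("top")[:,:,::-1];cv2.imwrite("pics/t6.png",t);H,S,V=masks(t)
for s,c,l in blobs(((H<6)|(H>172))&(S>160)&(V>60),60):print("top red",c,r(ray("top",c,.1)))
E
```

```text
[ 0.52940383 -0.12197591  0.21980837] 12.4667 [0.63851586 0.99107746 0.06624809]
cm [ 0.   -0.16  0.01] yaw y 74.67 tilt [-0.  0. -1.]
dark [265, 196, 31, 41, 1193] [279.6, 216.3] [524.1, -122.7, 134.0]
[([391, 181], [530.5, -31.0, 98.0]), ([381, 275], [612.7, -53.4, 98.0]), ([344, 358], [700.4, -103.1, 98.0]), ([219, 360], [669.1, -227.6, 98.0]), ([178, 274], [563.8, -227.9, 98.0]), ([169, 181], [482.8, -204.5, 98.0])]
top red [443.9, 169.9] [625.5, -343.8, 100.0]
top red [185.3, 171.8] [611.1, 127.6, 100.0]
```

View pics/w6.png

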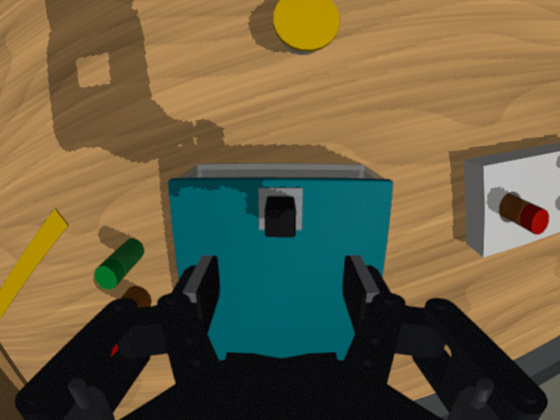

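Knob is centred between the jaws (280,216) and the vial stands in the pocket (cap at 537,219). Descend onto the knob.

>>> {"method": "carry_out", "body": {"deltas": "0 -0.1 1 0 0 0 -0.4; 0 0 2 0 0 0 -0.4; 0 0 2.2 0 0 0 -0.4; 0 0 2 0 0 0 -0.4; 0 0 1.4 0 0 0 -0.2; 0 0 0.8 0 0 0 0; 0 0 0.4 0 0 0 0.2; 0 0 0 0 0 0 0.3; 0 0 0 0 0 0 0.4; 0 0 0 0 0 0 0.4"}}

```text
time: 13.4
eef_pos: [0.5295, -0.1239, 0.1232]
ee_rot: [0.42, 3.112, -0.0]
ft_force: [-0.0, 0.3, -0.4]
gripper_width: 0.299
finger_force: 0.0
```

>>> {"method": "carry_out", "body": {"deltas": "0 0 0 0 0 0 0.45; 0 0 0 0 0 0 0.48; 0 0 0 0 0 0 0.5; 0 0 0 0 0 0 0.52; 0 0 0 0 0 0 0.52"}}

```text
time: 13.82
eef_pos: [0.5298, -0.1228, 0.1234]
ee_rot: [0.42, 3.111, 0.002]
ft_force: [1.7, 9.4, 4.2]
gripper_width: 0.251
finger_force: 40.7
```

>>> {"method": "carry_out", "body": {"deltas": "0 0.08 0 0 0 0 0.52; 0 0 0 0 0 0 0.52; -0.02 0 -0.08 0 0.25 0 0.52; -0.03 0 -0.16 0 0.5 0 0.52; -0.03 0 -0.16 0 0.5 0 0.52; -0.03 0 -0.16 0 0.5 0 0.52; 0 0 0 0 0 0 0.52"}}

```text
time: 14.4
eef_pos: [0.5307, -0.1231, 0.1278]
ee_rot: [-0.417, -3.083, -0.007]
ft_force: [2.1, 6.0, -1.1]
gripper_width: 0.251
finger_force: 41.8
```

>>> {"method": "carry_out", "body": {"deltas": "-0.03 0 -0.16 0 0.5 0 0.52; -0.03 0 -0.16 0 0.5 0 0.52; -0.03 0 -0.16 0 0.5 0 0.52; -0.03 0 -0.16 0 0.5 0 0.52; 0 0 0 0 0 0 0.52"}}

```text
time: 14.82
eef_pos: [0.5323, -0.1235, 0.1345]
ee_rot: [-0.412, -3.049, -0.015]
ft_force: [3.6, 5.2, -3.4]
gripper_width: 0.246
finger_force: 41.6
```

```bash
python3 - <<'E'
from h import *
s=sense();print(s["ft_force"],s["wrist_torque"])
a=vision.read_camera("side")[:,:,::-1][150:260,200:350];cv2.imwrite("pics/s7.png",cv2.resize(a,None,fx=4,fy=4,interpolation=cv2.INTER_CUBIC))
E
```

```text
[ 3.60374106  5.16687959 -3.3796775 ] [ 0.61173459 -0.59078244 -0.12118473]
```

View pics/s7.png

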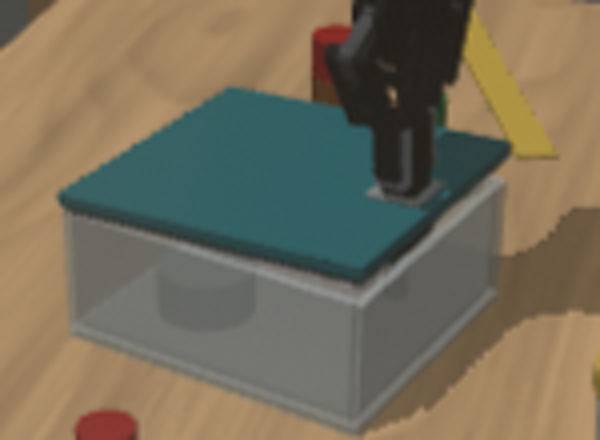

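The lid's front is raised with a visible gap, so the seal has let go and the grip holds. Continue to about 0.2 rad.

>>> {"method": "carry_out", "body": {"deltas": "-0.03 0 -0.16 0 0.5 0 0.52; -0.06 0 -0.31 0 1 0 0.52; -0.06 0 -0.31 0 1 0 0.52; -0.06 0 -0.31 0 1 0 0.52; -0.06 0 -0.31 0 1 0 0.52; -0.06 0 -0.31 0 1 0 0.52; -0.06 0 -0.31 0 1 0 0.52; -0.06 0 -0.31 0 1 0 0.52; -0.03 0 -0.16 0 0.5 0 0.52; 0 0 0 0 0 0 0.52; 0 0 0 0 0 0 0.52; 0 0 0 0 0 0 0.52"}}

```text
time: 15.87
eef_pos: [0.54, -0.1256, 0.1582]
ee_rot: [-0.394, -2.913, -0.041]
ft_force: [5.9, 3.3, -5.3]
gripper_width: 0.246
finger_force: 41.5
```

>>> {"method": "carry_out", "body": {"deltas": "0 0 0 0 0 0 0.52; 0 0 0 0 0 0 0.52; 0 0 0 0 0 0 0.52; 0 0 0 0 0 0 0.52; 0 0 0 0 0 0 0.52; 0 0 0 0 0 0 0.52"}}

```text
time: 16.37
eef_pos: [0.54, -0.1256, 0.1582]
ee_rot: [-0.394, -2.913, -0.041]
ft_force: [7.0, 3.5, -5.5]
gripper_width: 0.249
finger_force: 41.5
```

```bash
python3 - <<'E'
from h import *
r=lambda v:np.round(np.array(v)*1000,1).tolist()
s=sense();R=Ro.from_rotvec(s["ee_rot"]).as_matrix();print(s["time"],s["eef_pos"],"tilt",np.arccos(-R[2,2]),s["ft_force"],s["finger_force"],np.abs(s["joint_vel"]).max())
im=vision.read_camera("side")[:,:,::-1].copy();cv2.imwrite("pics/s8.png",im);H,S,V=masks(im)
q=cv2.findContours(((abs(H-92)<12)&(S>100)&(V>30)).astype(np.uint8)[150:260,190:350],0,1)[0];q=cv2.approxPolyDP(cv2.convexHull(max(q,key=cv2.contourArea)),3,True)[:,0]+[190,150];print(q.tolist())
# expected front lid corners in the side view for some angles
u=np.array([.964,-.266,0]);v=np.array([.266,.964,0]);hg=np.array([.5297,-.1241,0])+.178*u+[0,0,.088]
for a in(0,.1,.2,.3):
    f=hg+(-u*np.cos(a)+[0,0,np.sin(a)])*.202+(u*np.sin(a)+[0,0,np.cos(a)])*.01
    print(a,proj("side",f+.09*v).round(1),proj("side",f-.09*v).round(1))
t=vision.read_camera("top")[:,:,::-1].copy();H,S,V=masks(t)
for s,c,l in blobs(((H<6)|(H>172))&(S>160)&(V>60),60):print("top red",c,s)
E
```

```text
16.3667 [ 0.53998999 -0.12562376  0.15819871] tilt 0.20376108827018485 [ 7.02929356  3.47230561 -5.48788105] 41.53610050678253 0.002676093386634639
[[315, 183], [288, 205], [216, 197], [257, 172], [288, 173]]
0 [291.6 220.6] [327.8 189.1]
0.1 [291.1 212. ] [327.7 181.3]
0.2 [289.7 203.1] [326.8 173.4]
0.3 [287.5 194.1] [325.1 165.4]
top red [443.7, 170.0] [432, 160, 24, 22, 382]
top red [185.3, 171.9] [178, 165, 16, 15, 173]
```

The lid's front corner at (288,205) matches 0.18–0.2 rad, the tool tilt is 0.204, and the arm is still. The vial hasn't moved. Handing in.

```bash
python3 -c "
from cell import job
print(job.finish_job())"
```

```text
the job is handed in; nothing more can be done
None
```

The vial stands upright and released in the wide pocket, and the job is handed in with the gripper still holding the lid ajar at about 0.2 rad (front edge about 40 mm up); the interface gave no verdict.

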